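# Check a brass lock channel in the bench caliper

## Robot

A 6-joint arm with a two-finger parallel gripper is mounted at the origin on the work surface. World frame = base frame: x ahead of the robot, y to its left, z up, the work surface at z = 0. Lengths are in m, angles in rad, forces in N, time in s.
With the tool pointing down it reaches from about 0.35 to 1 m from the base axis. Payload 7.1 kg.
Tool frame: the origin (TCP) lies where the fingers leave the gripper's body, on its centre line; the fingertips stand 73 mm ahead of it and the grasp point (between the pads) lies 54 mm ahead of it; z points along the fingers, y is the line along which they close (so a half turn about z gives the same grasp; the last joint's range is limited). The gripper opens to 85 mm and grips with 20 to 120 N. Pads are 22 mm wide; open, the fingers measure 114 mm over their backs; the gripper's body (76 mm by 85 mm) begins 54 mm behind the grasp point. The pads swing forward as they close: fully open they stand 13 mm farther back than shut.
Start: joints at [1.226, 0.423, 1.63, -0, 1.089, -0.019], TCP at [0.2, 0.592, 0.304] pointing down, gripper open.
Joint ranges: [-3, 3], [-0.9, 2.11], [0.09, 2.58], [-1.31, 4.45], [0.11, 2.69], [-2.54, 2.54]. Speed limits (rad/s): [2.39, 2.39, 3.01, 3.14, 3.14, 3.14].

## Interface

Orientations are given as a unit quaternion [w, x, y, z].
In Python, from workcell import ctrl, eyes gives the robot as it stands.
- The arm moves only by the tool play_rows, never from a script. Its argument "rows" is a list of rows, each a list of 7 numbers: the shift along the tool's x, y, z as a fraction of full scale, then the turn, a rotation vector about the tool's x, y, z as a fraction of full scale, then the opening, from 0 (shut) to 1 (fully open). In form: [[dx, dy, dz, ax, ay, az, claw], ...]. A call has exactly 10 rows; each row is the pose to reach, as a shift and turn from the pose commanded when the call began, along the tool's axes at that moment; what a row does not reach only later rows make up. Full scale, the value 1, is 0.1 m for a shift and 60 degrees for a turn. A row lasts 1/10 s, in which the tool goes at most 50 mm and 8.59 degrees, less where a joint would pass 70% of its speed; a pose out of reach is approached as far as the arm can. A call with a number of a shift or a turn outside -1 to 1 is refused whole. A call with a gripper value outside its range is refused whole. The fingers move at their own pace and stop on an object; "grip_force" is the grip in N (left out, the last holds). Time passes only in rows, so rows that repeat a pose let the fingers close, or fill a call up. It gives the time, the measured TCP pose, the force, the opening and the grip force at its end, in the units of the state.
- ctrl.observe(): the state, without advancing time (a new reading comes with each control period).
- eyes.grab_frame(name): name is "side" or "top"; returns a dict with "image" (480x640x3 uint8, blue, green, red), "fx", "fy", "cx", "cy" (pixels), "world_to_cam" (4x4, takes a point from world to camera coordinates). Camera axes: x right, y down, z forward; pixel columns grow to the right and rows downward; lengths in m; the calibration is good to about 2 mm. A picture is of the moment at which its call begins. There is no depth.
- ctrl.sign_off(): hands the job in; it is judged then, once.
The state is a dict: "t": time; "joint_positions": joint angles; "joint_vel": joint speeds; "tau": joint torques, N m; "ee_pos": TCP position; "orientation": TCP orientation; "contact_force": force on the tool from outside, world axes, zero at the start; "wrist_torque": the same for the moment, N m; "finger_gap": finger opening in m; "grasp_force": force on a finger pad.
Only numpy, scipy, OpenCV 4.12 (cv2) and the standard library are available. Lean on these libraries where they do the work, as an engineer would, in place of code of your own. Each camera call takes 0.05 s, during which the arm holds its last target. There are 200 camera calls.

## Task

The bench caliper still holds a finished grey casting: take it out and lay it flat, right way up, on a free place on the black pad with the other castings. Then lay the longest of the three brass channels, open side up, lengthwise along the middle of the caliper's bed between the jaws, and slide the jaw shut on it, pressing gently for a moment so that the channel bears on both jaws; leave the caliper closed on it. Leave everything else on the bench where it is.

Things in the scene. Friction and masses are not known exactly. Their poses are not given: they have to be found in the camera images.
- gauge: fixed bench caliper: base plate 270 x 100 x 12, on it a plain steel bed 50 wide along x, its top 30 above the bench, no side lips; scale lines beside it. Origin: centre of the underside; x is the measuring axis. The fixed jaw stands at the +x end: face at x = +105, 66 high above the bench, 56 wide. The sliding jaw is on its -x side
- fixed_jaw: the fixed jaw block, part of the caliper; same origin and axes as gauge
- thumb_grip (a point): upright thumb grip on the sliding jaw: plain steel tab 22 (gauge x) x 16 (gauge y), free from 55 to 104 above the bench; this point is on its axis at 90, and 36 behind the jaw's measuring face. Pinch it across gauge y, or push it
- jaw (a joint): the sliding jaw (face 56 wide, 65 high above the bench): gap between the jaws in m (0 = shut, 0.165 = fully open, at the -x end); stays where it is left, slides with about 2.5 N, and a proper measuring pressure is a steady 5 to 10 N more (never over 50)
- casting_done: grey cast-metal lock body left in the caliper between the jaws: 100 long in x; body 32 wide and 24 high from x = -50 to +14, then a nose 22 wide and 18 high to x = +50. Origin: centre of the 100 mm length, on the underside. Grip across the wide part, near x = -10
- channel_long: the longest of three brass channels on the wooden block: U section open upwards, 130 long x 32 wide x 22 high, walls 4. Origin: centre of underside; x along its length
- block: fixed wooden block 290 (x) x 100 (y) x 40 high, with the three brass channels lying across it in any order. Origin: centre of underside
- pad: fixed black pad 280 (x) x 160 (y) x 6 thick for finished castings; two lie across it side by side (along pad y), leaving a free place towards one of its x ends. Origin: centre of underside
- channel_mid: the spare brass channel of middle length: U section open upwards, 100 long x 32 wide x 22 high. Origin: centre of underside; x along its length
- channel_short: the spare short brass channel, 75 long, otherwise the same
- casting_a: a grey cast-metal lock body already on the pad, same shape as casting_done but its length is along its own y
- casting_b: a second one on the pad, beside casting_a, the same
- flux_bottle: slim upright bottle, diameter 36, 120 high, easily tipped. Origin: centre of its foot
- screwdriver: screwdriver with black handle, 170 long, lying along its x; origin under its middle
- paste_tin: red-labelled upright tin, diameter 72, 85 high. Origin: centre of its foot
- solder_reel: grey reel, diameter 64, 46 high, lying flat. Origin: centre of underside
There are look-alikes about, which are no part of the job. Leave any pink or red look-alike of the casting_done alone.

How it is judged:
On the way, in this order (a step that is already met when the one before it is completed fails the run):
1. the casting lies flat on the pad, let go (x of casting_done in the frame of pad between -0.13 and 0.13 m and y of casting_done in the frame of pad between -0.06 and 0.06 m and z of casting_done in the frame of pad between 0.002 and 0.01 m and angle between casting_done's own z axis and vertical below 0.1 rad and contact force between casting_done and pad above 0.3 N and contact force between the fingers and casting_done below 0.05 N), for 0.2 s.
2. the long channel, let go, bears on both jaws with more than 2 N (z of channel_long in the frame of gauge between 0.026 and 0.034 m and y of channel_long in the frame of gauge between -0.014 and 0.014 m and angle between channel_long's own z axis and vertical below 0.1 rad and angle between the x axis of channel_long and the x axis of gauge, either way round below 0.08 rad and contact force between channel_long and jaw above 2 N and contact force between channel_long and fixed_jaw above 2 N and contact force between the fingers and channel_long below 0.05 N), for 0.05 s.
At the end, for the whole second after the job is handed in: Casting at rest flat (6 deg) on the pad, centre 10 mm (x) / 20 mm (y) inside its edge. Long channel at rest, open side up, on the bed between the jaws, within 4.5 deg of the measuring axis, 14 mm of its midline and 3 mm of touching the fixed jaw; jaw left shut on it (gap 127-132 mm) (x of casting_done in the frame of pad between -0.13 and 0.13 m and y of casting_done in the frame of pad between -0.06 and 0.06 m and z of casting_done in the frame of pad between 0.002 and 0.01 m and angle between each of casting_done, channel_long's own z axis and vertical below 0.1 rad and contact force between casting_done and pad above 0.3 N and z of channel_long in the frame of gauge between 0.026 and 0.034 m and y of channel_long in the frame of gauge between -0.014 and 0.014 m and angle between the x axis of channel_long and the x axis of gauge, either way round below 0.08 rad and value of joint jaw between 0.127 and 0.132 m and x of channel_long in the frame of gauge between 0.037 and 0.043 m and linear speed of each of casting_done, channel_long below 0.01 m/s).
It fails at once if the sliding jaw presses the channel with more than 50 N (contact force between channel_long and jaw above 50 N).
It fails at once if a bystander (other channel or casting, bottle, screwdriver, tin, reel) is moved by more than 20 mm (distance of any of channel_mid, channel_short, casting_a, casting_b, flux_bottle, screwdriver, paste_tin, solder_reel from where it was at the start of the episode above 0.02 m).
It also fails if it takes over 72 s, if anything falls off the work surface, if the arm or the gripper's body presses on something with over 40 N, if the wrist force passes 120 N, or if a joint passes its speed limit or range.

## Working session

There is one attempt and no reset: what is moved stays moved. The work goes in short steps, Python scripts to look and compute and a tool call to move; the robot and the scene stay as the last step left them, time stands still between calls to the robot, and variables do not carry over. Pictures are saved under pics/ and viewed, at most 10 in all, crops included, and the job is handed in when it is done.

Besides the shell and the picture viewer there is one more tool, called after "Emit:" by a JSON object that holds its "op" and its "data", one argument or row to a line. play_rows: Moves the arm, as the interface text tells. Its arguments: {"type":"object","properties":{"rows":{"type":"array","items":{"type":"array","items":{"type":"number","minimum":-1,"maximum":1}}},"grip_force":{"type":"number"}},"required":["rows"]}

```bash
mkdir -p pics
cat > h.py <<'E'
import numpy as np, cv2
from workcell import ctrl, eyes
def snap(n,f=None):
    d=eyes.grab_frame(n)
    if f: cv2.imwrite('pics/'+f,d['image'])
    return d
def ray(d,uv):
    M=np.array(d['world_to_cam']);R,t=M[:3,:3],M[:3,3]
    v=R.T@np.array([(uv[0]-d['cx'])/d['fx'],(uv[1]-d['cy'])/d['fy'],1]);return -R.T@t,v/np.linalg.norm(v)
def onz(d,uv,z):
    c,v=ray(d,uv);return c+v*(z-c[2])/v[2]
def tri(d1,p1,d2,p2):
    (a,u),(b,v)=ray(d1,p1),ray(d2,p2)
    s=np.linalg.lstsq(np.c_[u,-v],b-a,rcond=None)[0]
    P,Q=a+s[0]*u,b+s[1]*v;return (P+Q)/2,np.linalg.norm(P-Q)
E
python3 - <<'E'
from h import *
for n in('top','side'):
    d=snap(n,n+'0.png');print(n,ray(d,(320,240)),d['fx'])
print(ctrl.observe())
E
```

```text
top (array([ 0.30490167, -0.01496717,  1.26635317]), array([ 0.16503028,  0.00545917, -0.98627339])) 540.2562655039702
side (array([0.31320044, 0.93568677, 0.95087755]), array([ 0.14381883, -0.72529576, -0.6732475 ])) 494.254031127798
{'t': 0.1, 'joint_positions': array([ 1.22596537e+00,  4.23774138e-01,  1.63059704e+00, -2.12133533e-05,
        1.08858074e+00, -1.90302661e-02]), 'joint_vel': array([-0.00016415, -0.00269449, -0.00200863,  0.00044523, -0.00049568,
       -0.00066619]), 'tau': array([-7.02953494e-04, -5.58422971e+01, -2.82446301e+01, -4.11136853e-05,
        2.91729215e-03,  6.12478857e-05]), 'ee_pos': array([0.19991091, 0.59176373, 0.30322378]), 'orientation': array([-1.13726321e-04,  1.62175936e-01,  9.86761625e-01, -6.70116363e-04]), 'contact_force': array([-0.64832865,  0.25860541, -0.24140968]), 'wrist_torque': array([-0.03171928,  0.01703428, -0.00470183]), 'grasp_force': 0.0, 'finger_gap': 0.08540103871831732}
```

View pics/top0.png

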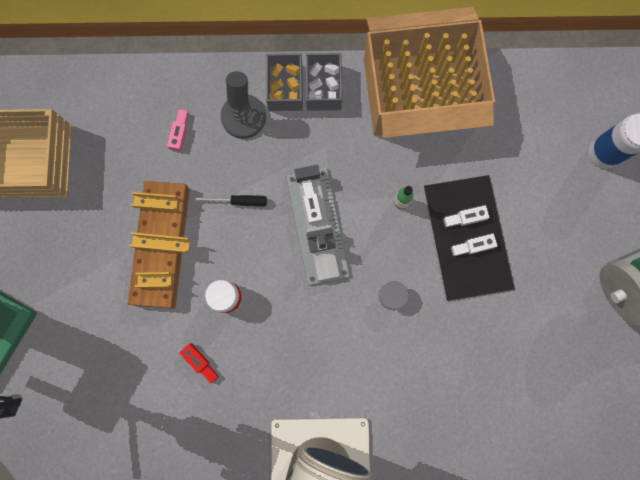

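View pics/side0.png

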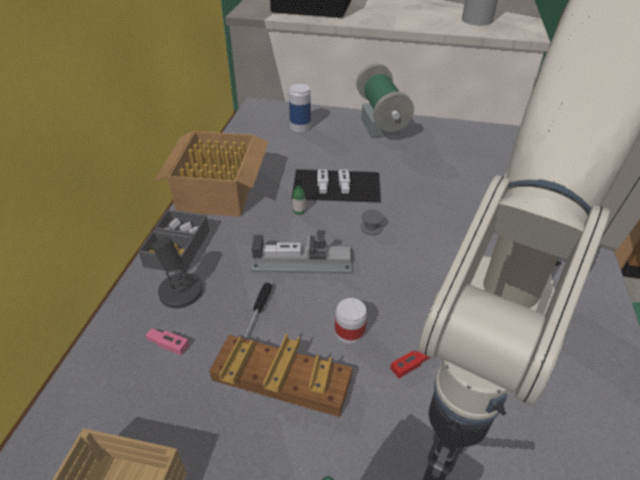

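The top view shows the caliper at (317,225), with the fixed jaw at (307,172), the casting at (311,200) and the thumb grip at (320,240). The block is at (159,243) and the pad at (469,238), its free end towards (482,275).

There are three brass channels, at (157,202), (160,243) and (154,281). The one at (160,243) looks longest. The pink (178,130) and red (199,362) look-alikes are left alone. Next I'll enlarge and measure.

Run:
```python
from h import *
T=cv2.imread('pics/top0.png');S=cv2.imread('pics/side0.png')
a=cv2.resize(T[160:292,275:360],None,fx=4.5,fy=4.5,interpolation=cv2.INTER_CUBIC)
b=cv2.resize(T[178:312,122:196],None,fx=4.4,fy=4.4,interpolation=cv2.INTER_CUBIC)
h=max(a.shape[0],b.shape[0]);pad=lambda i:cv2.copyMakeBorder(i,0,h-i.shape[0],0,0,cv2.BORDER_CONSTANT)
cv2.imwrite('pics/c1.png',np.hstack([pad(a),pad(b)]))
c=cv2.resize(S[225:280,240:360],None,fx=5,fy=5,interpolation=cv2.INTER_CUBIC)
e=cv2.resize(S[330:415,205:360],None,fx=3.8,fy=3.8,interpolation=cv2.INTER_CUBIC)
w=max(c.shape[1],e.shape[1]);pw=lambda i:cv2.copyMakeBorder(i,0,0,0,w-i.shape[1],cv2.BORDER_CONSTANT)
cv2.imwrite('pics/c2.png',np.vstack([pw(c),pw(e)]))
for n,I in(('T',T),('S',S)):
    H=cv2.cvtColor(I,cv2.COLOR_BGR2HSV)
    for nm,lo,hi in(('white',(0,0,190),(180,45,255)),('brass',(18,110,120),(32,255,255)),('black',(0,0,0),(180,255,32))):
        m=cv2.inRange(H,lo,hi)
        for k in cv2.findContours(m,cv2.RETR_EXTERNAL,cv2.CHAIN_APPROX_NONE)[0]:
            A=cv2.contourArea(k);x,y,w,hh=cv2.boundingRect(k)
            if A>50 and 100<x<530 and 120<y<400: print(n,nm,A,(x,y,w,hh),np.round(cv2.boxPoints(cv2.minAreaRect(k)),1).tolist())
```

```text
T white 662.5 (205, 280, 30, 30) [[205.0, 280.0], [234.0, 280.0], [234.0, 309.0], [205.0, 309.0]]
T white 424.5 (453, 234, 44, 21) [[451.70001220703125, 243.8000030517578], [493.3999938964844, 233.39999389648438], [496.3999938964844, 245.60000610351562], [454.79998779296875, 256.1000061035156]]
T white 400.5 (445, 206, 44, 20) [[444.29998779296875, 214.8000030517578], [485.70001220703125, 205.10000610351562], [488.5, 217.1999969482422], [447.1000061035156, 226.89999389648438]]
T white 414.5 (303, 182, 19, 40) [[300.0, 183.6999969482422], [313.0, 180.8000030517578], [321.3999938964844, 218.60000610351562], [308.3999938964844, 221.5]]
T brass 445.5 (135, 272, 37, 16) [[135.0, 272.0], [171.0, 272.0], [171.0, 287.0], [135.0, 287.0]]
T brass 760.5 (129, 232, 61, 20) [[128.89999389648438, 246.5], [130.1999969482422, 231.89999389648438], [189.5, 237.5], [188.10000610351562, 252.1999969482422]]
T brass 557.0 (131, 192, 47, 18) [[130.8000030517578, 205.8000030517578], [132.0, 191.6999969482422], [177.60000610351562, 195.5], [176.39999389648438, 209.60000610351562]]
S white 1528.5 (450, 308, 8
[... 1169 characters left out ...]
.5], [298.8999938964844, 338.3999938964844], [276.29998779296875, 392.70001220703125]]
S brass 55.0 (263, 335, 24, 50) [[262.1000061035156, 383.1000061035156], [284.79998779296875, 334.3999938964844], [287.0, 335.5], [264.29998779296875, 384.1000061035156]]
S brass 323.0 (145, 176, 28, 35) [[145.0, 202.0], [159.60000610351562, 172.8000030517578], [179.1999969482422, 182.60000610351562], [164.60000610351562, 211.8000030517578]]
S brass 148.0 (220, 141, 25, 39) [[220.0, 141.0], [244.0, 141.0], [244.0, 179.0], [220.0, 179.0]]
S brass 202.0 (186, 139, 27, 40) [[185.1999969482422, 176.60000610351562], [187.5, 138.3000030517578], [213.8000030517578, 139.8000030517578], [211.5, 178.10000610351562]]
```

View pics/c1.png

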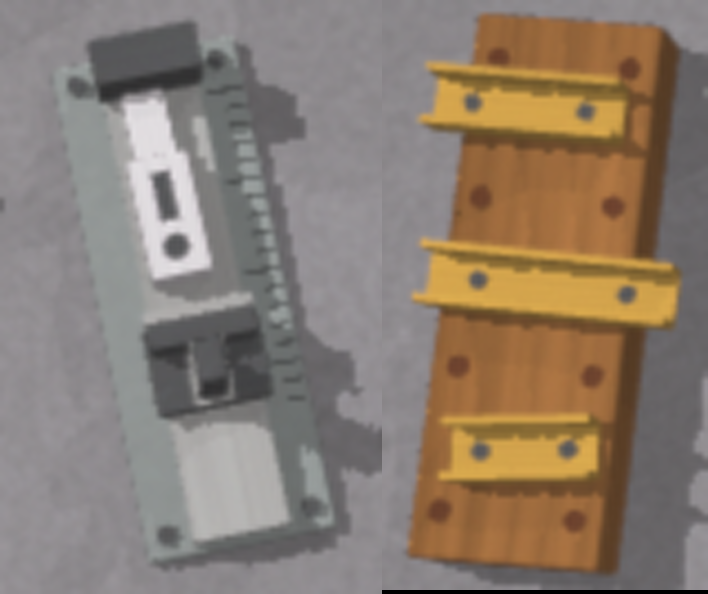

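View pics/c2.png

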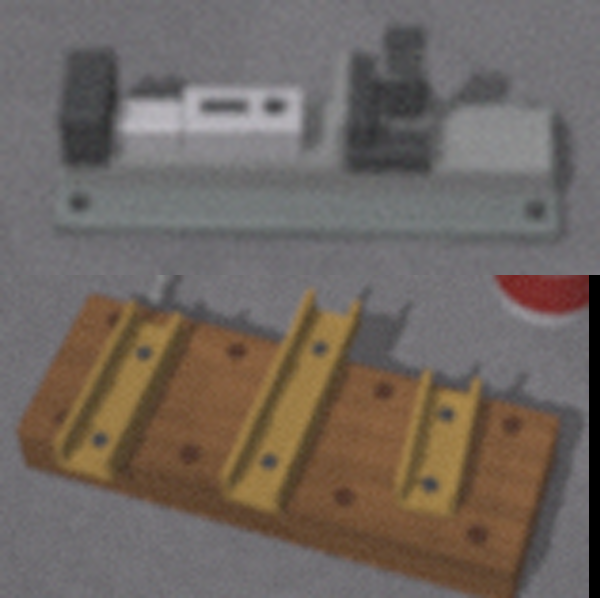

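Crops: the middle channel in the block (holes at crop (479,280) and (627,294)) is clearly the longest, with 130 against 100 and 75 in proportion, so it is channel_long. The casting lies on the bed, nose towards the fixed jaw, and is slightly off-parallel to the bed.

Run:
```python
from h import *
t=snap('top');s=snap('side')
tg=lambda u,v:(275+(u+.5)/4.5-.5,160+(v+.5)/4.5-.5)
tb=lambda u,v:(122+(u-382+.5)/4.4-.5,178+(v+.5)/4.4-.5)
sg=lambda u,v:(240+(u+.5)/5-.5,225+(v+.5)/5-.5)
sb=lambda u,v:(205+(u+.5)/3.8-.5,330+(v-275+.5)/3.8-.5)
for n,a,b in(('holeF',tg(79,87),sg(78,203)),('holeS',tg(168,535),sg(535,210)),('castHole',tg(176,246),sg(275,106)),('castSlot',tg(165,196),sg(225,106)),
 ('chH1',tb(479,280),sb(269,461)),('chH2',tb(627,294),sb(319,348))):
    P,e=tri(t,a,s,b);print(n,np.round(P,4),round(e,4))
pr=lambda n,l:print(n,[np.round(onz(t,p,z)[:2],4).tolist() for p,z in l])
pr('holes4',[(tg(79,87),.012),(tg(216,60),.012),(tg(312,505),.012),(tg(168,535),.012)])
pr('base4',[(tg(57,75),.012),(tg(235,38),.012),(tg(332,522),.012),(tg(152,562),.012)])
pr('castEnd/slot/hole',[(tg(157,281),.054),(tg(211,267),.054),(tg(165,196),.054),(tg(176,246),.054),(tg(122,100),.048),(tg(163,95),.048)])
pr('chan rim',[((130.2,231.9),.062),((189.5,237.5),.062),((188.1,252.2),.062),((128.9,246.5),.062)])
pr('grip',[(tg(208,348),.104)]);print(onz(s,sg(405,38),.104))
pr('cast a',[((470,217),.02),((474.1,244.7),.02)])
I=t['image'];H=cv2.cvtColor(I,cv2.COLOR_BGR2HSV);m=cv2.inRange(H,(0,0,0),(180,255,45))[160:310,415:525]
k=max(cv2.findContours(m,cv2.RETR_EXTERNAL,cv2.CHAIN_APPROX_NONE)[0],key=cv2.contourArea)
c=cv2.boxPoints(cv2.minAreaRect(k))+[415,160];print(c);pr('pad',[(p,.006) for p in c])
for q in (((445,206),(489,227)),):pass
pr('casting masks',[(p,.03) for p in [(451.7,243.8),(493.4,233.4),(496.4,245.6),(454.8,256.1),(444.3,214.8),(485.7,205.1),(488.5,217.2),(447.1,226.9)]])
```

```text
holeF [0.664  0.0567 0.01  ] 0.0014
holeS [0.4237 0.0119 0.0117] 0.001
castHole [0.5672 0.0053 0.0532] 0.0015
castSlot [0.5934 0.0106 0.0529] 0.0016
chH1 [0.512  0.3966 0.0425] 0.0015
chH2 [0.5035 0.3191 0.0426] 0.0014
holes4 [[0.6641, 0.0567], [0.6779, -0.0165], [0.4387, -0.0628], [0.4242, 0.0119]]
base4 [[0.6709, 0.0684], [0.6899, -0.0268], [0.4297, -0.073], [0.4104, 0.0204]]
castEnd/slot/hole [[0.5497, 0.0152], [0.5566, -0.0123], [0.5939, 0.0106], [0.5678, 0.0053], [0.6466, 0.0324], [0.6489, 0.0112]]
chan rim [[0.5314, 0.4214], [0.5165, 0.2867], [0.4829, 0.2891], [0.4979, 0.4229]]
grip [[0.5061, -0.0104]]
[ 0.49866507 -0.00637715  0.104     ]
cast a [[0.5632, -0.362], [0.497, -0.3678]]
[[443.87984085 252.52515411]
 [499.14636993 236.06278229]
 [504.13514709 252.8108139 ]
 [448.8686142  269.27318573]]
pad [[0.4816, -0.2995], [0.519, -0.4323], [0.4788, -0.4414], [0.4417, -0.3092]]
casting masks [[0.4984, -0.3132], [0.5214, -0.4114], [0.4926, -0.4165], [0.4695, -0.3189], [0.5672, -0.2995], [0.589, -0.3977], [0.56, -0.4024], [0.5383, -0.3046]]
```

Triangulated heights match the text: casting top at 53 mm (54), channel floor at 42.5 mm (44), base at 11 mm (12). The caliper's heading is about 0.185 rad and its centre about (0.551,-0.003). The gap is about 117 mm, so the jaw has to be opened for the 130 mm channel. I'll move to the thumb grip first.

Emit:
{"op": "play_rows", "data": {
  "rows": [
    [-0.1,-0.1,0.01,0,0,0,1],
    [-0.2,-0.2,0.02,0,0,0,1],
    [-0.3,-0.3,0.03,0,0,0,1],
    [-0.4,-0.4,0.04,0,0,0,1],
    [-0.5,-0.5,0.05,0,0,0,1],
    [-0.6,-0.6,0.06,0,0,0,1],
    [-0.7,-0.7,0.07,0,0,0,1],
    [-0.8,-0.8,0.08,0,0,0,1],
    [-0.9,-0.9,0.09,0,0,0,1],
    [-1,-1,0.1,0,0,0,1]
  ],
  "grip_force": 20
}}

```text
t: 1.2
ee_pos: [0.2633, 0.4643, 0.2938]
orientation: [0.0, 0.162, 0.987, 0.0]
contact_force: [0.3, -0.1, -0.0]
finger_gap: 0.0853
grasp_force: 0.0
```

Emit:
{"op": "play_rows", "data": {
  "rows": [
    [-0.1,-0.1,0.01,0,0,0,1],
    [-0.2,-0.2,0.02,0,0,0,1],
    [-0.3,-0.3,0.03,0,0,0,1],
    [-0.4,-0.4,0.04,0,0,0,1],
    [-0.5,-0.5,0.05,0,0,0,1],
    [-0.6,-0.6,0.06,0,0,0,1],
    [-0.7,-0.7,0.07,0,0,0,1],
    [-0.8,-0.8,0.08,0,0,0,1],
    [-0.9,-0.9,0.09,0,0,0,1],
    [-1,-1,0.1,0,0,0,1]
  ]
}}

```text
t: 2.2
ee_pos: [0.326, 0.3376, 0.2839]
orientation: [0.0, 0.162, 0.987, 0.0]
contact_force: [0.4, -0.1, 0.1]
finger_gap: 0.0851
grasp_force: 0.0
```

Emit:
{"op": "play_rows", "data": {
  "rows": [
    [-0.1,-0.1,0.01,0,0,0,1],
    [-0.2,-0.2,0.02,0,0,0,1],
    [-0.3,-0.3,0.03,0,0,0,1],
    [-0.4,-0.4,0.04,0,0,0,1],
    [-0.5,-0.5,0.05,0,0,0,1],
    [-0.6,-0.6,0.06,0,0,0,1],
    [-0.7,-0.7,0.07,0,0,0,1],
    [-0.8,-0.8,0.08,0,0,0,1],
    [-0.9,-0.9,0.09,0,0,0,1],
    [-1,-1,0.1,0,0,0,1]
  ]
}}

```text
t: 3.2
ee_pos: [0.3886, 0.2108, 0.2739]
orientation: [0.0, 0.162, 0.987, 0.0]
contact_force: [0.1, 0.2, 1.0]
finger_gap: 0.0852
grasp_force: 0.0
```

Emit:
{"op": "play_rows", "data": {
  "rows": [
    [-0.1,-0.1,0.01,0,0,0,1],
    [-0.2,-0.2,0.02,0,0,0,1],
    [-0.3,-0.3,0.03,0,0,0,1],
    [-0.4,-0.4,0.04,0,0,0,1],
    [-0.5,-0.5,0.05,0,0,0,1],
    [-0.6,-0.6,0.06,0,0,0,1],
    [-0.7,-0.7,0.07,0,0,0,1],
    [-0.8,-0.8,0.08,0,0,0,1],
    [-0.9,-0.9,0.09,0,0,0,1],
    [-1,-1,0.1,0,0,0,1]
  ]
}}

```text
t: 4.2
ee_pos: [0.4512, 0.084, 0.2639]
orientation: [0.0, 0.162, 0.987, -0.0]
contact_force: [0.4, -0.3, 0.9]
finger_gap: 0.0854
grasp_force: 0.0
```

```bash
cat >> h.py <<'E'
from scipy.spatial.transform import Rotation as Ro
def go(x,y,z,th):
    "print shift (units 0.1 m) and turn (units 60 deg) in present tool axes to tool-down pose with tool y at angle th"
    o=ctrl.observe();q=o['orientation'];R=Ro.from_quat([q[1],q[2],q[3],q[0]])
    T=Ro.from_matrix(np.array([[-np.sin(-th+0)*-1*-1,0,0],[0,0,0],[0,0,0]])) if 0 else Ro.from_matrix(np.c_[[-np.sin(th),np.cos(th),0],[np.cos(th),np.sin(th),0],[0,0,-1]])
    d=R.inv().apply(np.array([x,y,z])-o['ee_pos'])*10;r=(R.inv()*T).as_rotvec()/np.radians(60)
    print('t',round(o['t'],2),'pos',np.round(o['ee_pos'],4),'F',np.round(o['contact_force'],1),'gap',round(o['finger_gap'],4),'shift',np.round(d,3),'turn',np.round(r,3))
E
sed -i 's/T=Ro.from_matrix(np.array.*else /T=/' h.py
python3 - <<'E'
from h import *
go(.502,-.012,.25,1.756)
t=snap('top')
for p in [(425,186),(489,177),(514,290),(447,299)]: print(np.round(onz(t,p,.006),4))
E
```

```text
t 4.2 pos [0.4512 0.084  0.2639] F [ 0.4 -0.3  0.9] gap 0.0854 shift [-0.788 -0.747  0.139] turn [-0.     0.    -0.488]
[ 0.6436 -0.2621  0.006 ]
[ 0.6637 -0.4173  0.006 ]
[ 0.391  -0.4586  0.006 ]
[ 0.3724 -0.3013  0.006 ]
```

Emit:
{"op": "play_rows", "data": {
  "rows": [
    [-0.1,-0.1,0.02,0,0,-0.07,1],
    [-0.2,-0.2,0.03,0,0,-0.14,1],
    [-0.3,-0.3,0.05,0,0,-0.21,1],
    [-0.4,-0.4,0.07,0,0,-0.28,1],
    [-0.5,-0.48,0.09,0,0,-0.35,1],
    [-0.6,-0.57,0.11,0,0,-0.42,1],
    [-0.7,-0.66,0.13,0,0,-0.488,1],
    [-0.788,-0.747,0.14,0,0,-0.488,1],
    [-0.788,-0.747,0.14,0,0,-0.488,1],
    [-0.788,-0.747,0.14,0,0,-0.488,1]
  ]
}}

```text
t: 5.25
ee_pos: [0.5015, -0.011, 0.2498]
orientation: [-0.0, -0.091, 0.996, 0.0]
contact_force: [0.2, 0.0, -0.2]
finger_gap: 0.0853
grasp_force: 0.0
```

Run:
```python
from h import *
go(.502,-.012,.147,1.756)
d=snap('side')['image'];t=snap('top')['image']
c=cv2.resize(d[170:280,230:360],None,fx=4.5,fy=4.5);e=cv2.resize(t[140:300,270:370],(309,495))
cv2.imwrite('pics/g1.png',cv2.resize(np.hstack([c[:495],e])[:, :],(798,444)))
```

```text
t 5.25 pos [ 0.5015 -0.011   0.2498] F [ 0.2  0.  -0.2] gap 0.0853 shift [-0.004 -0.011  1.028] turn [ 0.    -0.    -0.002]
```

View pics/g1.png

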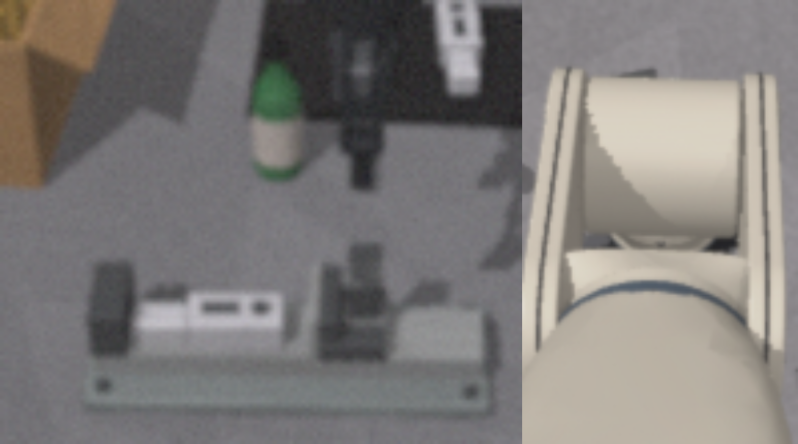

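The side view shows the fingers at (362,165), right above the tab at (366,262). Lower and pinch.

Emit:
{"op": "play_rows", "data": {
  "rows": [
    [0,0,0.15,0,0,0,1],
    [0,0,0.3,0,0,0,1],
    [0,0,0.45,0,0,0,1],
    [0,0,0.6,0,0,0,0.8],
    [0,0,0.75,0,0,0,0.7],
    [0,0,0.9,0,0,0,0.6],
    [0,0,1.0,0,0,0,0.5],
    [0,0,1.0,0,0,0,0],
    [0,0,1.0,0,0,0,0],
    [0,0,1.0,0,0,0,0]
  ],
  "grip_force": 25
}}

```text
t: 6.35
ee_pos: [0.5013, -0.0097, 0.1501]
orientation: [-0.0, -0.092, 0.996, 0.001]
contact_force: [-0.0, 10.2, -6.3]
finger_gap: 0.0155
grasp_force: 30.0
```

```bash
python3 -c "
from h import *
go(.502-.983*.035,-.012-.184*.035,.147,1.756);print(ctrl.observe()['grasp_force'])"
```

```text
t 6.35 pos [ 0.5013 -0.0097  0.1501] F [-0.  10.2 -6.3] gap 0.0155 shift [ 0.347 -0.025  0.031] turn [ 0.002 -0.    -0.001]
30.007440447807312
```

Emit:
{"op": "play_rows", "data": {
  "rows": [
    [0.03,0.02,0,0,0,0,0],
    [0.08,0.03,0,0,0,0,0],
    [0.14,0.03,0,0,0,0,0],
    [0.2,0.03,0,0,0,0,0],
    [0.26,0.03,0,0,0,0,0],
    [0.32,0.03,0,0,0,0,0],
    [0.35,0.03,0,0,0,0,0],
    [0.35,0.03,0,0,0,0,0],
    [0.35,0.03,0,0,0,0,0],
    [0.35,0.03,0,0,0,0,0]
  ]
}}

```text
t: 7.35
ee_pos: [0.4669, -0.0156, 0.1502]
orientation: [0.0, -0.093, 0.996, -0.001]
contact_force: [1.6, -12.5, -9.8]
finger_gap: 0.0158
grasp_force: 29.9
```

```bash
python3 -c "
from h import *
go(.5906,.0116,.25,1.772);print(ctrl.observe()['grasp_force'])"
```

```text
t 7.35 pos [ 0.4669 -0.0156  0.1502] F [  1.6 -12.5  -9.8] gap 0.0158 shift [-1.266  0.037 -0.998] turn [-0.002  0.001 -0.015]
29.88535612821579
```

Emit:
{"op": "play_rows", "data": {
  "rows": [
    [0.35,0.0,0,0,0,0,0.3],
    [0,0,0,0,0,0,0.5],
    [0,0,0,0,0,0,0.6],
    [0,0,-0.2,0,0,0,0.6],
    [0,0,-0.4,0,0,0,0.6],
    [0,0,-0.6,0,0,0,0.7],
    [-0.2,0,-0.6,0,0,0,0.8],
    [-0.5,0,-0.6,0,0,0,0.9],
    [-0.8,0,-0.6,0,0,0,1],
    [-1,0,-0.6,0,0,0,1]
  ]
}}

```text
t: 8.35
ee_pos: [0.5676, 0.0043, 0.2115]
orientation: [0.002, -0.093, 0.996, -0.0]
contact_force: [0.1, 0.1, 0.7]
finger_gap: 0.0852
grasp_force: 0.0
```

The first row held a stray 0.35 shift, so the jaw may have gone further open or been bumped. Checking.

Run:
```python
from h import *
go(.5906,.0116,.107,1.772)
d=snap('side','s2.png')['image']
cv2.imwrite('pics/g2.png',cv2.resize(d[170:290,220:370],None,fx=5,fy=5))
```

```text
t 8.35 pos [0.5676 0.0043 0.2115] F [0.1 0.1 0.7] gap 0.0852 shift [-0.235  0.03   1.046] turn [-0.001  0.004 -0.015]
```

View pics/g2.png

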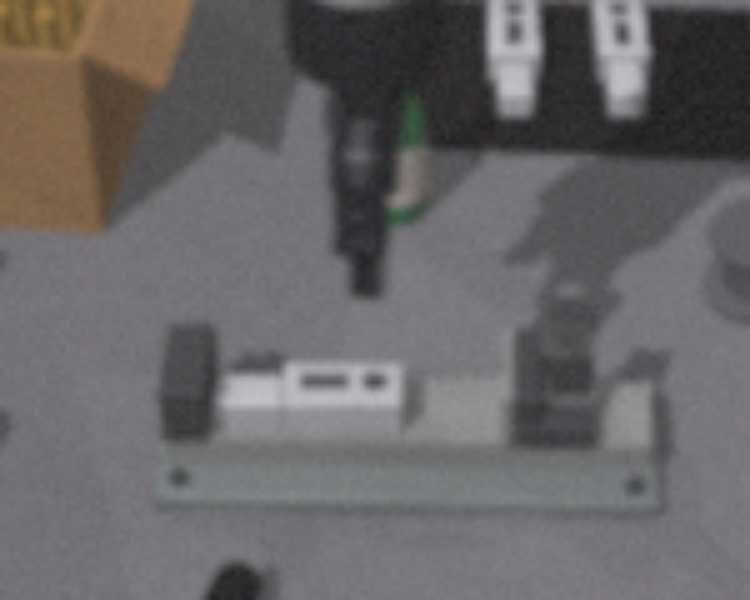

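The jaw is near fully open at (555,390) and upright, and the casting is untouched, with the fingers at (365,270) above it. Lower onto the casting.

Emit:
{"op": "play_rows", "data": {
  "rows": [
    [-0.1,0.01,0.1,0,0,-0.01,1],
    [-0.23,0.03,0.25,0,0,-0.015,1],
    [-0.23,0.03,0.4,0,0,-0.015,1],
    [-0.23,0.03,0.6,0,0,-0.015,1],
    [-0.23,0.03,0.8,0,0,-0.015,0.8],
    [-0.23,0.03,0.95,0,0,-0.015,0.7],
    [-0.23,0.03,1.0,0,0,-0.015,0.6],
    [-0.23,0.03,1.0,0,0,-0.015,0.2],
    [-0.23,0.03,1.0,0,0,-0.015,0.2],
    [-0.23,0.03,1.0,0,0,-0.015,0.2]
  ],
  "grip_force": 50
}}

```text
t: 9.4
ee_pos: [0.5874, 0.0112, 0.1106]
orientation: [0.001, -0.1, 0.995, -0.0]
contact_force: [-0.1, 0.1, -2.0]
finger_gap: 0.0306
grasp_force: 50.5
```

```bash
python3 -c "
from h import *
go(.5906,.0116,.107,1.772);print(ctrl.observe()['grasp_force'])"
```

```text
t 9.4 pos [0.5874 0.0112 0.1106] F [-0.1  0.1 -2. ] gap 0.0306 shift [-0.032 -0.003  0.036] turn [-0.     0.001 -0.   ]
50.523526668548584
```

Emit:
{"op": "play_rows", "data": {
  "rows": [
    [0,0,-0.05,0,0,0,0.2],
    [0,0,-0.15,0,0,0,0.2],
    [0,0,-0.25,0,0,0,0.2],
    [0,0,-0.4,0,0,0,0.2],
    [0,0,-0.55,0,0,0,0.2],
    [0,0,-0.7,0,0,0,0.2],
    [0,0,-0.8,0,0,0,0.2],
    [0,0,-0.9,0,0,0,0.2],
    [0,0,-1,0,0,0,0.2],
    [0,0,-1,0,0,0,0.2]
  ],
  "grip_force": 50
}}

```text
t: 10.4
ee_pos: [0.5878, 0.0113, 0.2114]
orientation: [0.001, -0.1, 0.995, -0.0]
contact_force: [-0.0, 0.2, -2.3]
finger_gap: 0.031
grasp_force: 50.6
```

```bash
python3 -c "
from h import *
go(.4267,-.373,.15,1.772);print(ctrl.observe()['grasp_force'])"
```

```text
t 10.4 pos [0.5878 0.0113 0.2114] F [-0.   0.2 -2.3] gap 0.031 shift [ 2.346 -3.444  0.61 ] turn [-0.     0.002 -0.   ]
50.63407480716705
```

Emit:
{"op": "play_rows", "data": {
  "rows": [
    [0.05,-0.07,0,0,0,0,0.2],
    [0.13,-0.17,0,0,0,0,0.2],
    [0.23,-0.29,0,0,0,0,0.2],
    [0.32,-0.41,0,0,0,0,0.2],
    [0.41,-0.53,0,0,0,0,0.2],
    [0.5,-0.64,0,0,0,0,0.2],
    [0.58,-0.74,0,0,0,0,0.2],
    [0.66,-0.84,0,0,0,0,0.2],
    [0.72,-0.92,0,0,0,0,0.2],
    [0.78,-1,0,0,0,0,0.2]
  ]
}}

```text
t: 11.4
ee_pos: [0.5303, -0.1031, 0.21]
orientation: [0.0, -0.1, 0.995, -0.0]
contact_force: [0.0, -0.3, -2.1]
finger_gap: 0.0306
grasp_force: 50.6
```

Emit:
{"op": "play_rows", "data": {
  "rows": [
    [0.08,-0.1,0,0,0,0,0.2],
    [0.16,-0.2,0,0,0,0,0.2],
    [0.24,-0.3,0,0,0,0,0.2],
    [0.32,-0.4,0,0,0,0,0.2],
    [0.4,-0.5,0,0,0,0,0.2],
    [0.48,-0.6,0,0,0,0,0.2],
    [0.55,-0.7,0,0,0,0,0.2],
    [0.63,-0.8,0,0,0,0,0.2],
    [0.71,-0.9,0,0,0,0,0.2],
    [0.78,-1,0,0,0,0,0.2]
  ]
}}

```text
t: 12.4
ee_pos: [0.4736, -0.2168, 0.2099]
orientation: [-0.0, -0.1, 0.995, 0.0]
contact_force: [0.1, 0.2, -2.2]
finger_gap: 0.0309
grasp_force: 50.6
```

Emit:
{"op": "play_rows", "data": {
  "rows": [
    [0.08,-0.1,0,0,0,0.08,0.2],
    [0.16,-0.2,0,0,0,0.18,0.2],
    [0.24,-0.3,0,0,0,0.28,0.2],
    [0.32,-0.4,0,0,0,0.38,0.2],
    [0.4,-0.5,0,0,0,0.5,0.2],
    [0.48,-0.6,0,0,0,0.62,0.2],
    [0.55,-0.7,0,0,0,0.74,0.2],
    [0.63,-0.8,0,0,0,0.84,0.2],
    [0.71,-0.9,0,0,0,0.93,0.2],
    [0.78,-1,0,0,0,1,0.2]
  ]
}}

```text
t: 13.4
ee_pos: [0.417, -0.3303, 0.2099]
orientation: [-0.0, 0.412, 0.911, 0.0]
contact_force: [0.1, 0.9, -3.3]
finger_gap: 0.0307
grasp_force: 50.7
```

```bash
python3 -c "
from h import *
go(.4245,-.36,.125,.19);print(ctrl.observe()['grasp_force'])"
```

```text
t 13.4 pos [ 0.417  -0.3303  0.2099] F [ 0.1  0.9 -3.3] gap 0.0307 shift [-0.273 -0.14   0.849] turn [-0.    -0.     0.507]
50.67596912384033
```

Emit:
{"op": "play_rows", "data": {
  "rows": [
    [-0.08,-0.04,0,0,0,0.1,0.2],
    [-0.18,-0.09,0,0,0,0.22,0.2],
    [-0.27,-0.14,0.1,0,0,0.34,0.2],
    [-0.27,-0.14,0.25,0,0,0.45,0.2],
    [-0.27,-0.14,0.4,0,0,0.507,0.2],
    [-0.27,-0.14,0.55,0,0,0.507,0.2],
    [-0.27,-0.14,0.68,0,0,0.507,0.2],
    [-0.27,-0.14,0.78,0,0,0.507,0.2],
    [-0.27,-0.14,0.85,0,0,0.507,0.2],
    [-0.27,-0.14,0.85,0,0,0.507,0.2]
  ]
}}

```text
t: 14.4
ee_pos: [0.4247, -0.3586, 0.124]
orientation: [-0.001, 0.635, 0.772, 0.0]
contact_force: [-0.2, 0.4, -2.9]
finger_gap: 0.0306
grasp_force: 50.6
```

Run:
```python
from h import *
go(.4245,-.36,.0875,.19)
d=snap('side')['image'];t=snap('top')['image']
cv2.imwrite('pics/g3.png',np.hstack([cv2.resize(d[120:230,280:400],(480,440)),cv2.resize(t[170:310,400:500],(314,440))]))
```

```text
t 14.4 pos [ 0.4247 -0.3586  0.124 ] F [-0.2  0.4 -2.9] gap 0.0306 shift [-0.014 -0.005  0.365] turn [-0.001 -0.001  0.004]
```

View pics/g3.png

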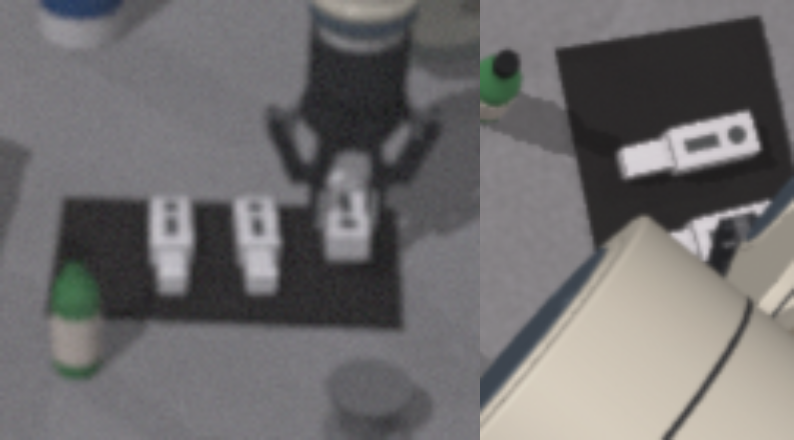

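The side view shows the held casting at (348,225) over the free end of the pad, clear of casting_b at (257,240) and level. Lower slowly.

Emit:
{"op": "play_rows", "data": {
  "rows": [
    [-0.01,0,0.05,0,0,0,0.2],
    [-0.01,0,0.12,0,0,0,0.2],
    [-0.01,0,0.19,0,0,0,0.2],
    [-0.01,0,0.25,0,0,0,0.2],
    [-0.01,0,0.29,0,0,0,0.2],
    [-0.01,0,0.32,0,0,0,0.2],
    [-0.01,0,0.34,0,0,0,0.2],
    [-0.01,0,0.36,0,0,0,0.2],
    [-0.01,0,0.37,0,0,0,0.2],
    [-0.01,0,0.37,0,0,0,0.2]
  ]
}}

```text
t: 15.5
ee_pos: [0.4253, -0.3599, 0.0879]
orientation: [0.0, 0.635, 0.772, -0.0]
contact_force: [0.5, -0.3, -3.0]
finger_gap: 0.0308
grasp_force: 50.6
```

Emit:
{"op": "play_rows", "data": {
  "rows": [
    [0,0,0.01,0,0,0,0.2],
    [0,0,0.015,0,0,0,0.2],
    [0,0,0.02,0,0,0,0.2],
    [0,0,0.02,0,0,0,0.37],
    [0,0,0.02,0,0,0,0.42],
    [0,0,0.01,0,0,0,0.47],
    [0,0,0,0,0,0,0.52],
    [0,0,0,0,0,0,0.55],
    [0,0,-0.03,0,0,0,0.55],
    [0,0,-0.1,0,0,0,0.55]
  ]
}}

```text
t: 16.5
ee_pos: [0.425, -0.3597, 0.0979]
orientation: [-0.001, 0.635, 0.772, 0.0]
contact_force: [0.6, 0.9, 1.6]
finger_gap: 0.0471
grasp_force: 0.0
```

Emit:
{"op": "play_rows", "data": {
  "rows": [
    [0,0,-0.1,0,0,0,0.55],
    [0,0,-0.2,0,0,0,0.55],
    [0,0,-0.3,0,0,0,0.55],
    [0,0,-0.4,0,0,0,0.55],
    [0,0,-0.5,0,0,0,0.55],
    [0,0,-0.6,0,0,0,0.6],
    [0,0,-0.7,0,0,0,0.7],
    [0,0,-0.8,0,0,0,0.8],
    [0,0,-0.9,0,0,0,0.9],
    [0,0,-1.0,0,0,0,1]
  ]
}}

```text
t: 17.5
ee_pos: [0.4252, -0.3599, 0.1987]
orientation: [-0.0, 0.635, 0.772, 0.0]
contact_force: [0.5, -0.0, -0.3]
finger_gap: 0.0853
grasp_force: 0.0
```

Run:
```python
from h import *
go(.504,.355,.22,-.056)
d=snap('side','s4.png');I=d['image']
cv2.imwrite('pics/g4.png',np.hstack([cv2.resize(I[150:230,280:400],(450,300)),cv2.resize(I[225:285,240:360],(350,300))]))
```

```text
t 17.5 pos [ 0.4252 -0.3599  0.1987] F [ 0.5 -0.  -0.3] gap 0.0853 shift [ 6.864  2.148 -0.212] turn [ 0.    -0.     0.238]
```

View pics/g4.png

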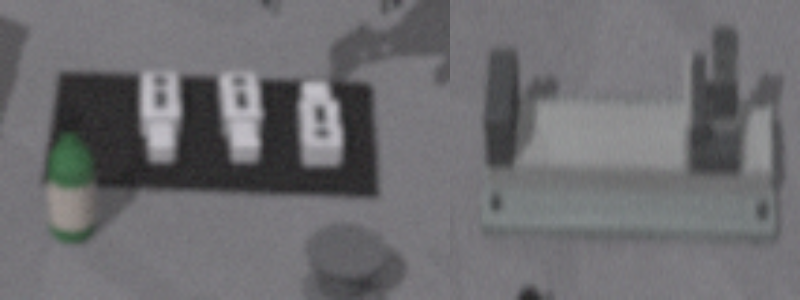

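The casting lies flat on the pad at (321,125), let go, with the others undisturbed. The jaw is near fully open and the bed is empty. Now over to the long channel.

Emit:
{"op": "play_rows", "data": {
  "rows": [
    [0.1,0.03,0,0,0,0,1],
    [0.2,0.06,-0.01,0,0,0,1],
    [0.3,0.09,-0.02,0,0,0,1],
    [0.4,0.12,-0.03,0,0,0,1],
    [0.5,0.15,-0.04,0,0,0,1],
    [0.6,0.18,-0.05,0,0,0,1],
    [0.7,0.21,-0.06,0,0,0,1],
    [0.8,0.25,-0.07,0,0,0,1],
    [0.9,0.28,-0.08,0,0,0,1],
    [1,0.31,-0.1,0,0,0,1]
  ]
}}

```text
t: 18.55
ee_pos: [0.4365, -0.2549, 0.208]
orientation: [-0.0, 0.635, 0.772, -0.0]
contact_force: [0.0, -0.8, 0.8]
finger_gap: 0.0855
grasp_force: 0.0
```

Emit:
{"op": "play_rows", "data": {
  "rows": [
    [0.1,0.03,0,0,0,0,1],
    [0.2,0.06,-0.01,0,0,0,1],
    [0.3,0.09,-0.02,0,0,0,1],
    [0.4,0.12,-0.03,0,0,0,1],
    [0.5,0.15,-0.04,0,0,0,1],
    [0.6,0.18,-0.05,0,0,0,1],
    [0.7,0.21,-0.06,0,0,0,1],
    [0.8,0.25,-0.07,0,0,0,1],
    [0.9,0.28,-0.08,0,0,0,1],
    [1,0.31,-0.1,0,0,0,1]
  ]
}}

```text
t: 19.55
ee_pos: [0.4477, -0.1508, 0.218]
orientation: [-0.0, 0.635, 0.772, -0.0]
contact_force: [0.0, -0.2, -0.4]
finger_gap: 0.0858
grasp_force: 0.0
```

Emit:
{"op": "play_rows", "data": {
  "rows": [
    [0.1,0.03,0,0,0,0,1],
    [0.2,0.06,0,0,0,0,1],
    [0.3,0.09,0,0,0,0,1],
    [0.4,0.12,0,0,0,0,1],
    [0.5,0.15,0,0,0,0,1],
    [0.6,0.18,0,0,0,0,1],
    [0.7,0.21,0,0,0,0,1],
    [0.8,0.25,0,0,0,0,1],
    [0.9,0.28,0,0,0,0,1],
    [1,0.31,0,0,0,0,1]
  ]
}}

```text
t: 20.55
ee_pos: [0.4589, -0.0467, 0.2179]
orientation: [0.0, 0.635, 0.772, -0.0]
contact_force: [0.4, -0.2, -0.0]
finger_gap: 0.0856
grasp_force: 0.0
```

Emit:
{"op": "play_rows", "data": {
  "rows": [
    [0.1,0.03,0,0,0,0,1],
    [0.2,0.06,0,0,0,0,1],
    [0.3,0.09,0,0,0,0,1],
    [0.4,0.12,0,0,0,0,1],
    [0.5,0.15,0,0,0,0,1],
    [0.6,0.18,0,0,0,0,1],
    [0.7,0.21,0,0,0,0,1],
    [0.8,0.25,0,0,0,0,1],
    [0.9,0.28,0,0,0,0,1],
    [1,0.31,0,0,0,0,1]
  ]
}}

```text
t: 21.55
ee_pos: [0.4701, 0.0574, 0.2179]
orientation: [0.0, 0.635, 0.772, -0.0]
contact_force: [-0.0, -0.4, -0.3]
finger_gap: 0.0855
grasp_force: 0.0
```

Emit:
{"op": "play_rows", "data": {
  "rows": [
    [0.1,0.03,0,0,0,0,1],
    [0.2,0.06,0,0,0,0,1],
    [0.3,0.09,0,0,0,0,1],
    [0.4,0.12,0,0,0,0,1],
    [0.5,0.15,0,0,0,0,1],
    [0.6,0.18,0,0,0,0,1],
    [0.7,0.21,0,0,0,0,1],
    [0.8,0.25,0,0,0,0,1],
    [0.9,0.28,0,0,0,0,1],
    [1,0.31,0,0,0,0,1]
  ]
}}

```text
t: 22.55
ee_pos: [0.4813, 0.1615, 0.2179]
orientation: [0.0, 0.635, 0.772, 0.0]
contact_force: [-0.0, -1.0, 0.3]
finger_gap: 0.0855
grasp_force: 0.0
```

Emit:
{"op": "play_rows", "data": {
  "rows": [
    [0.1,0.03,0,0,0,0,1],
    [0.2,0.06,0,0,0,0.01,1],
    [0.3,0.09,0,0,0,0.04,1],
    [0.4,0.12,0,0,0,0.08,1],
    [0.5,0.15,0,0,0,0.12,1],
    [0.6,0.18,0,0,0,0.16,1],
    [0.7,0.21,0,0,0,0.2,1],
    [0.8,0.25,0,0,0,0.24,1],
    [0.9,0.28,0,0,0,0.24,1],
    [1,0.31,0,0,0,0.24,1]
  ]
}}

```text
t: 23.55
ee_pos: [0.4924, 0.2655, 0.2179]
orientation: [0.0, 0.727, 0.687, -0.0]
contact_force: [-0.1, -0.1, -1.3]
finger_gap: 0.0854
grasp_force: 0.0
```

Run:
```python
from h import *
t=snap('top');I=t['image'];H=cv2.cvtColor(I,cv2.COLOR_BGR2HSV)
m=cv2.inRange(H,(18,110,110),(32,255,255))
for k in cv2.findContours(m,cv2.RETR_EXTERNAL,cv2.CHAIN_APPROX_NONE)[0]:
    x,y,w,h=cv2.boundingRect(k)
    if 120<x<200 and 180<y<300 and w*h>100: print((x,y,w,h))
go(.504,.355,.2,-.056)
```

```text
t 23.6 pos [0.4927 0.2668 0.218 ] F [0.2 1.3 0.8] gap 0.0852 shift [0.887 0.063 0.181] turn [ 0.001 -0.001 -0.   ]
```

Run:
```python
from h import *
go(.508,.3565,.2,-.111)
```

```text
t 23.6 pos [0.4927 0.2668 0.218 ] F [0.2 1.3 0.8] gap 0.0852 shift [0.904 0.102 0.181] turn [ 0.001 -0.001  0.052]
```

Emit:
{"op": "play_rows", "data": {
  "rows": [
    [0.1,0.01,0.02,0,0,0.01,1],
    [0.2,0.02,0.04,0,0,0.02,1],
    [0.3,0.03,0.06,0,0,0.03,1],
    [0.4,0.04,0.08,0,0,0.04,1],
    [0.5,0.05,0.1,0,0,0.05,1],
    [0.6,0.07,0.12,0,0,0.05,1],
    [0.7,0.08,0.14,0,0,0.05,1],
    [0.8,0.09,0.16,0,0,0.05,1],
    [0.9,0.1,0.18,0,0,0.05,1],
    [0.9,0.1,0.18,0,0,0.05,1]
  ]
}}

```text
t: 24.6
ee_pos: [0.5077, 0.3552, 0.1996]
orientation: [-0.0, 0.745, 0.667, 0.0]
contact_force: [-0.4, -0.4, 0.4]
finger_gap: 0.0854
grasp_force: 0.0
```

Run:
```python
from h import *
go(.508,.3565,.119,-.111)
d=snap('side')['image'];t=snap('top')['image']
cv2.imwrite('pics/g5.png',np.hstack([cv2.resize(d[240:420,190:370],(450,450)),cv2.resize(t[170:320,110:220],(330,450))]))
```

```text
t 24.6 pos [0.5077 0.3552 0.1996] F [-0.4 -0.4  0.4] gap 0.0854 shift [0.013 0.002 0.806] turn [ 0.    -0.     0.002]
```

View pics/g5.png

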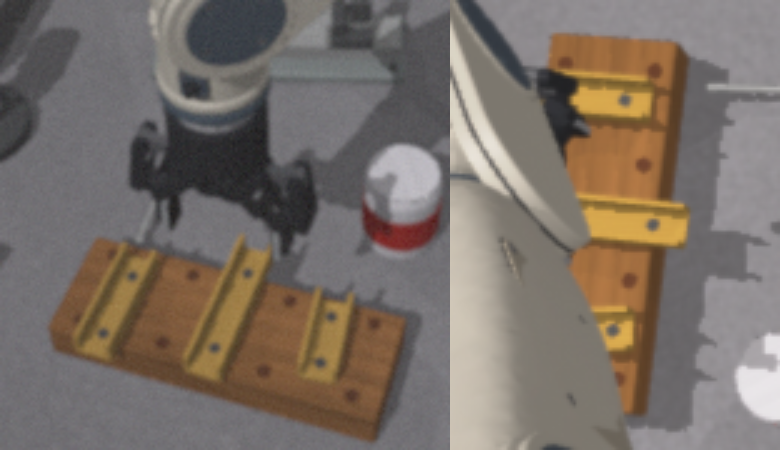

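The side view shows the fingers at (155,230) and (290,245), straddling the long channel at (230,310) and clear of its neighbours. Lower and grip.

Emit:
{"op": "play_rows", "data": {
  "rows": [
    [0.01,0,0.1,0,0,0,0.8],
    [0.01,0,0.22,0,0,0,0.75],
    [0.01,0,0.34,0,0,0,0.75],
    [0.01,0,0.46,0,0,0,0.75],
    [0.01,0,0.58,0,0,0,0.7],
    [0.01,0,0.7,0,0,0,0.65],
    [0.01,0,0.78,0,0,0,0.6],
    [0.01,0,0.8,0,0,0,0.2],
    [0.01,0,0.8,0,0,0,0.2],
    [0.01,0,0.8,0,0,0,0.2]
  ],
  "grip_force": 40
}}

```text
t: 25.7
ee_pos: [0.5077, 0.355, 0.12]
orientation: [0.0, 0.745, 0.667, 0.0]
contact_force: [-0.3, -0.2, -2.4]
finger_gap: 0.031
grasp_force: 40.5
```

Run:
```python
from h import *
go(.508,.3565,.119,-.111);print(ctrl.observe()['grasp_force'])
```

```text
t 25.7 pos [0.5077 0.355  0.12  ] F [-0.3 -0.2 -2.4] gap 0.031 shift [0.015 0.001 0.01 ] turn [ 0.    -0.     0.001]
40.475395917892456
```

Emit:
{"op": "play_rows", "data": {
  "rows": [
    [0,0,-0.05,0,0,0,0.2],
    [0,0,-0.15,0,0,0,0.2],
    [0,0,-0.25,0,0,0,0.2],
    [0,0,-0.4,0,0,0,0.2],
    [0,0,-0.55,0,0,0,0.2],
    [0,0,-0.7,0,0,0,0.2],
    [0,0,-0.8,0,0,0,0.2],
    [0,0,-0.9,0,0,0,0.2],
    [0,0,-1,0,0,0,0.2],
    [0,0,-1,0,0,0,0.2]
  ]
}}

```text
t: 26.7
ee_pos: [0.5082, 0.3553, 0.2215]
orientation: [0.0, 0.745, 0.667, 0.001]
contact_force: [-0.7, 0.4, -2.5]
finger_gap: 0.0308
grasp_force: 40.5
```

Run:
```python
from h import *
go(.584,.0055,.22,-1.386);print(ctrl.observe()['grasp_force'])
t=snap('top')
from h import cv2
H=cv2.cvtColor(t['image'],cv2.COLOR_BGR2GRAY)
cv2.imwrite('pics/t6.png',t['image'])
cv2.imwrite('pics/g6.png',cv2.resize(t['image'][155:295,270:365],None,fx=4.2,fy=4.2,interpolation=cv2.INTER_CUBIC))
```

```text
t 26.7 pos [0.5082 0.3553 0.2215] F [-0.7  0.4 -2.5] gap 0.0308 shift [-3.394  1.137  0.012] turn [ 1.000e-03 -2.000e-03  1.218e+00]
40.54621696472168
```

View pics/g6.png

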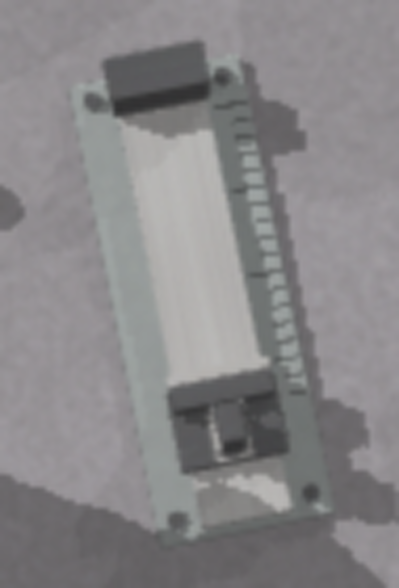

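The top view shows the fixed jaw's face top edge at crop (112,101)-(208,80), the sliding jaw's edge at (168,388)-(275,362), the tab at (231,424), and an empty bed. I'll take numbers from these; no more pictures are needed.

Run:
```python
from h import *
t=snap('top')
g=lambda u,v:(270+(u+.5)/4.2-.5,155+(v+.5)/4.2-.5)
for n,u,v,z in(('Fl',112,101,.066),('Fr',208,80,.066),('Sl',168,388,.065),('Sr',275,362,.065),('bedTL',125,125,.03),('bedBL',168,385,.03),('bedTR',212,128,.03),('bedBR',262,360,.03),('tab',231,424,.104),('tabl',218,404,.104),('tabr',244,402,.104),('h1',95,101,.012),('h2',223,75,.012),('h3',311,492,.012),('h4',178,520,.012)):
    P=onz(t,g(u,v),z);d=P[:2]-[.5507,-.0028];c,s=np.cos(.185),np.sin(.185)
    print(n,np.round(P[:2],4),'gauge',np.round([c*d[0]+s*d[1],-s*d[0]+c*d[1]],4))
```

```text
Fl [0.6492 0.0441] gauge [0.1054 0.028 ]
Fr [ 0.6603 -0.0084] gauge [ 0.1067 -0.0257]
Sl [0.4903 0.0153] gauge [-0.056   0.0289]
Sr [ 0.5036 -0.0423] gauge [-0.0536 -0.0302]
bedTL [0.6455 0.0387] gauge [0.1008 0.0234]
bedBL [0.4974 0.0161] gauge [-0.0489  0.0284]
bedTR [ 0.643  -0.0101] gauge [ 0.0894 -0.0242]
bedBR [ 0.5106 -0.0359] gauge [-0.0455 -0.0252]
tab [ 0.465  -0.0181] gauge [-0.0871  0.0007]
tabl [ 0.4755 -0.0115] gauge [-0.0755  0.0053]
tabr [ 0.4764 -0.025 ] gauge [-0.0771 -0.0081]
h1 [0.6648 0.0565] gauge [0.1231 0.0373]
h2 [ 0.6791 -0.0168] gauge [ 0.1236 -0.0373]
h3 [ 0.4389 -0.0622] gauge [-0.1208 -0.0378]
h4 [0.4244 0.0118] gauge [-0.1215  0.0376]
```

Emit:
{"op": "play_rows", "data": {
  "rows": [
    [-0.08,0.03,0,0,0,0,0.2],
    [-0.17,0.06,0,0,0,0,0.2],
    [-0.27,0.09,0,0,0,0,0.2],
    [-0.37,0.12,0,0,0,0,0.2],
    [-0.47,0.16,0,0,0,0,0.2],
    [-0.58,0.2,0,0,0,0,0.2],
    [-0.68,0.23,0,0,0,0,0.2],
    [-0.78,0.26,0,0,0,0,0.2],
    [-0.88,0.3,0,0,0,0,0.2],
    [-1,0.33,0,0,0,0,0.2]
  ]
}}

```text
t: 27.8
ee_pos: [0.5298, 0.2512, 0.22]
orientation: [0.0, 0.745, 0.667, 0.0]
contact_force: [0.0, 0.8, -1.8]
finger_gap: 0.0311
grasp_force: 40.5
```

Emit:
{"op": "play_rows", "data": {
  "rows": [
    [-0.1,0.03,0,0,0,0.03,0.2],
    [-0.2,0.06,0,0,0,0.1,0.2],
    [-0.3,0.09,0,0,0,0.2,0.2],
    [-0.4,0.12,0,0,0,0.3,0.2],
    [-0.5,0.16,0,0,0,0.4,0.2],
    [-0.6,0.2,0,0,0,0.5,0.2],
    [-0.7,0.23,0,0,0,0.6,0.2],
    [-0.8,0.26,0,0,0,0.7,0.2],
    [-0.9,0.3,0,0,0,0.76,0.2],
    [-1,0.33,0,0,0,0.8,0.2]
  ]
}}

```text
t: 28.8
ee_pos: [0.5514, 0.148, 0.22]
orientation: [0.0, 0.952, 0.305, 0.0]
contact_force: [1.4, 0.5, -3.9]
finger_gap: 0.0313
grasp_force: 40.5
```

Run:
```python
from h import *
go(.584,.0055,.2,-1.386);print(ctrl.observe()['grasp_force'])
```

```text
t 28.8 pos [0.5514 0.148  0.22  ] F [ 1.4  0.5 -3.9] gap 0.0313 shift [-0.562  1.35   0.2  ] turn [ 0.    -0.     0.415]
40.545605421066284
```

Emit:
{"op": "play_rows", "data": {
  "rows": [
    [-0.05,0.1,0,0,0,0.05,0.2],
    [-0.1,0.2,0,0,0,0.1,0.2],
    [-0.15,0.3,0,0,0,0.16,0.2],
    [-0.2,0.4,0,0,0,0.22,0.2],
    [-0.25,0.5,0,0,0,0.28,0.2],
    [-0.3,0.6,0,0,0,0.34,0.2],
    [-0.35,0.7,0,0,0,0.4,0.2],
    [-0.4,0.8,0,0,0,0.415,0.2],
    [-0.45,0.9,0,0,0,0.415,0.2],
    [-0.5,1,0,0,0,0.415,0.2]
  ]
}}

```text
t: 29.8
ee_pos: [0.5691, 0.0376, 0.22]
orientation: [0.0, 0.996, 0.095, 0.0]
contact_force: [-1.0, -0.2, -2.5]
finger_gap: 0.0309
grasp_force: 40.5
```

Run:
```python
from h import *
go(.585,.0048,.13,-1.386);print(ctrl.observe()['grasp_force'])
```

```text
t 29.8 pos [0.5691 0.0376 0.22  ] F [-1.  -0.2 -2.5] gap 0.0309 shift [0.094 0.352 0.9  ] turn [ 0.    -0.     0.004]
40.54247438907623
```

Emit:
{"op": "play_rows", "data": {
  "rows": [
    [0.03,0.1,0,0,0,0,0.2],
    [0.06,0.2,0,0,0,0,0.2],
    [0.09,0.3,0.05,0,0,0,0.2],
    [0.09,0.35,0.15,0,0,0,0.2],
    [0.09,0.35,0.3,0,0,0,0.2],
    [0.09,0.35,0.45,0,0,0,0.2],
    [0.09,0.35,0.6,0,0,0,0.2],
    [0.09,0.35,0.75,0,0,0,0.2],
    [0.09,0.35,0.85,0,0,0,0.2],
    [0.09,0.35,0.9,0,0,0,0.2]
  ]
}}

```text
t: 30.8
ee_pos: [0.5838, 0.006, 0.1283]
orientation: [-0.0, 0.996, 0.094, -0.001]
contact_force: [-0.6, -0.3, -2.8]
finger_gap: 0.031
grasp_force: 40.5
```

Run:
```python
from h import *
go(.585,.0048,.111,-1.386)
s=snap('side');H=cv2.cvtColor(s['image'],cv2.COLOR_BGR2HSV);m=cv2.inRange(H,(16,80,70),(34,255,255))
k=max([k for k in cv2.findContours(m,cv2.RETR_EXTERNAL,cv2.CHAIN_APPROX_NONE)[0] if 230<cv2.boundingRect(k)[0]<370 and 180<cv2.boundingRect(k)[1]<290],key=cv2.contourArea)
print(cv2.boundingRect(k),cv2.contourArea(k))
p=k[:,0];L=p[p[:,0]<=p[:,0].min()+1];R=p[p[:,0]>=p[:,0].max()-1]
for n,q in(('+x end',L),('-x end',R)):
    print(n,q.min(0),q.max(0),'near bottom edge pt at z=.05:',np.round(onz(s,(q[:,0].mean(),q[:,1].max()),.05),4))
```

```text
t 30.8 pos [0.5838 0.006  0.1283] F [-0.6 -0.3 -2.8] gap 0.031 shift [0.01  0.015 0.173] turn [-0.     0.002  0.004]
(261, 236, 23, 14) 258.5
+x end [261 236] [262 249] near bottom edge pt at z=.05: [0.6498 0.0327 0.05  ]
-x end [282 242] [283 249] near bottom edge pt at z=.05: [0.5967 0.0212 0.05  ]
```

Emit:
{"op": "play_rows", "data": {
  "rows": [
    [-0.02,0,0.02,0,0,0,0.2],
    [-0.03,0,0.05,0,0,0,0.2],
    [-0.03,0,0.08,0,0,0,0.2],
    [-0.03,0,0.11,0,0,0,0.2],
    [-0.03,0,0.13,0,0,0,0.2],
    [-0.03,0,0.14,0,0,0,0.2],
    [-0.03,0,0.15,0,0,0,0.2],
    [-0.03,0,0.16,0,0,0,0.2],
    [-0.03,0,0.17,0,0,0,0.2],
    [-0.03,0,0.17,0,0,0,0.2]
  ]
}}

```text
t: 31.85
ee_pos: [0.5814, 0.0053, 0.1128]
orientation: [-0.0, 0.996, 0.094, -0.0]
contact_force: [-0.2, -0.4, -2.6]
finger_gap: 0.0312
grasp_force: 40.5
```

Emit:
{"op": "play_rows", "data": {
  "rows": [
    [0,0,0.005,0,0,0,0.2],
    [0,0,0.01,0,0,0,0.2],
    [0,0,0.015,0,0,0,0.2],
    [0,0,0.02,0,0,0,0.2],
    [0,0,0.024,0,0,0,0.2],
    [0,0,0.027,0,0,0,0.2],
    [0,0,0.03,0,0,0,0.2],
    [0,0,0.03,0,0,0,0.2],
    [0,0,0.03,0,0,0,0.2],
    [0,0,0.03,0,0,0,0.2]
  ]
}}

```text
t: 32.85
ee_pos: [0.5814, 0.0053, 0.1099]
orientation: [-0.0, 0.996, 0.094, -0.0]
contact_force: [0.3, 0.2, -2.5]
finger_gap: 0.0312
grasp_force: 40.5
```

Emit:
{"op": "play_rows", "data": {
  "rows": [
    [0,0,0.004,0,0,0,0.2],
    [0,0,0.008,0,0,0,0.2],
    [0,0,0.012,0,0,0,0.2],
    [0,0,0.012,0,0,0,0.36],
    [0,0,0.012,0,0,0,0.4],
    [0,0,0.012,0,0,0,0.45],
    [0,0,0,0,0,0,0.55],
    [0,0,0,0,0,0,0.65],
    [0,0,-0.03,0,0,0,0.7],
    [0,0,-0.1,0,0,0,0.7]
  ]
}}

```text
t: 33.85
ee_pos: [0.5811, 0.0052, 0.1198]
orientation: [-0.0, 0.996, 0.094, -0.001]
contact_force: [0.0, -0.5, 0.1]
finger_gap: 0.0598
grasp_force: 0.0
```

Emit:
{"op": "play_rows", "data": {
  "rows": [
    [0,0,-0.1,0,0,0,0.7],
    [0,0,-0.2,0,0,0,0.7],
    [0,0,-0.3,0,0,0,0.7],
    [0,0,-0.4,0,0,0,0.7],
    [0,0,-0.5,0,0,0,0.75],
    [0,0,-0.6,0,0,0,0.8],
    [0,0,-0.7,0,0,0,0.9],
    [-0.1,0,-0.8,0,0,0,1],
    [-0.2,0,-0.9,0,0,0,1],
    [-0.3,0,-1,0,0,0,1]
  ]
}}

```text
t: 34.85
ee_pos: [0.5506, -0.0005, 0.2206]
orientation: [-0.0, 0.996, 0.094, -0.0]
contact_force: [-0.1, -0.5, 0.2]
finger_gap: 0.0858
grasp_force: 0.0
```

```bash
cat > ch.py <<'E'
from h import *
s=snap('side');H=cv2.cvtColor(s['image'],cv2.COLOR_BGR2HSV);m=cv2.inRange(H,(16,80,70),(34,255,255))
k=max([k for k in cv2.findContours(m,cv2.RETR_EXTERNAL,cv2.CHAIN_APPROX_NONE)[0] if 230<cv2.boundingRect(k)[0]<370 and 180<cv2.boundingRect(k)[1]<290],key=cv2.contourArea)
print(cv2.boundingRect(k),cv2.contourArea(k))
p=k[:,0];c,S=np.cos(.185),np.sin(.185)
for x in (p[:,0].min(),p[:,0].min()+15,p[:,0].max()-15,p[:,0].max()):
    q=p[abs(p[:,0]-x)<=1]
    for y,z in((q[:,1].max()+.5,.03),(q[:,1].min()-.5,.052)):
        d=onz(s,(x,y),z)[:2]-[.5512,-.0018];print(x,y,'gauge at z',z,np.round([c*d[0]+S*d[1],-S*d[0]+c*d[1]],4))
E
python3 ch.py; python3 -c "
from h import *
go(.463,-.0175,.25,-1.386)"
```

```text
(263, 241, 49, 15) 590.5
263 254.5 gauge at z 0.03 [0.1009 0.016 ]
263 241.5 gauge at z 0.052 [ 0.1023 -0.0115]
278 254.5 gauge at z 0.03 [0.0608 0.0148]
278 241.5 gauge at z 0.052 [ 0.062  -0.0127]
296 254.5 gauge at z 0.03 [0.0126 0.0135]
296 241.5 gauge at z 0.052 [ 0.0136 -0.0141]
311 255.5 gauge at z 0.03 [-0.0277  0.0162]
311 241.5 gauge at z 0.052 [-0.0268 -0.0152]
t 34.9 pos [ 0.5498 -0.0007  0.2218] F [-0.5 -0.   1. ] gap 0.0855 shift [-0.884  0.002 -0.282] turn [0.    0.    0.003]
```

The channel lies on the bed: gauge x -27 to 101 mm, y about 0, parallel to the axis. Now the thumb grip.

Emit:
{"op": "play_rows", "data": {
  "rows": [
    [-0.1,0,0,0,0,0,1],
    [-0.22,0,0,0,0,0,1],
    [-0.34,0,0,0,0,0,1],
    [-0.46,0,0,0,0,0,1],
    [-0.58,0,0,0,0,0,1],
    [-0.7,0,0,0,0,0,1],
    [-0.8,0,0,0,0,0,1],
    [-0.88,0,0,0,0,0,1],
    [-0.88,0,0.1,0,0,0,1],
    [-0.88,0,0.15,0,0,0,1]
  ]
}}

```text
t: 35.9
ee_pos: [0.4655, -0.0169, 0.2042]
orientation: [-0.0, 0.996, 0.094, 0.0]
contact_force: [0.2, -1.0, 0.2]
finger_gap: 0.0855
grasp_force: 0.0
```

```bash
python3 -c "
from h import *
go(.4627,-.0178,.15,-1.386)
s=snap('side')
a=s['image'][225:280,240:360];print(a.shape)
M=np.array(s['world_to_cam']);
for P in [(.4627,-.0178,.104),(.4627,-.0178,.066),(.4519,-.0198,.1),(.4735,-.0158,.1)]:
    q=M@np.array([*P,1]);print(P,s['fx']*q[0]/q[2]+s['cx'],s['fy']*q[1]/q[2]+s['cy'])
g=cv2.cvtColor(s['image'],cv2.COLOR_BGR2GRAY)
for r in range(226,246,3): print(r,g[r,318:350].tolist())
"
```

```text
t 35.9 pos [ 0.4655 -0.0169  0.2042] F [ 0.2 -1.   0.2] gap 0.0855 shift [-0.029  0.004  0.542] turn [-0.    -0.     0.003]
(55, 120, 3)
(0.4627, -0.0178, 0.104) 335.0557290470621 231.300059549596
(0.4627, -0.0178, 0.066) 334.6362622494277 242.0815262685782
(0.4519, -0.0198, 0.1) 339.23424859194864 232.54078906116493
(0.4735, -0.0158, 0.1) 330.78840035763295 232.36923806665004
226 [118, 112, 112, 115, 119, 114, 114, 115, 119, 120, 121, 119, 116, 110, 74, 50, 37, 43, 42, 59, 87, 106, 117, 119, 117, 118, 116, 117, 122, 119, 116, 117]
229 [112, 113, 118, 114, 115, 120, 117, 112, 114, 115, 117, 121, 125, 103, 72, 50, 47, 44, 46, 65, 89, 113, 121, 119, 122, 120, 119, 122, 121, 119, 117, 121]
232 [121, 121, 118, 118, 125, 119, 120, 118, 117, 118, 112, 112, 100, 89, 79, 72, 73, 78, 80, 80, 95, 112, 121, 124, 118, 121, 120, 121, 118, 122, 120, 123]
235 [122, 122, 127, 130, 124, 111, 106, 102, 103, 105, 112, 111, 99, 84, 81, 82, 76, 83, 85, 80, 95, 115, 116, 120, 118, 120, 117, 116, 116, 118, 121, 120]
238 [117, 127, 132, 133, 115, 89, 74, 71, 76, 92, 113, 117, 97, 80, 76, 77, 77, 76, 74, 88, 103, 114, 116, 117, 119, 117, 120, 119, 117, 115, 113, 121]
241 [121, 118, 134, 132, 117, 86, 78, 74, 76, 79, 85, 84, 78, 81, 80, 79, 71, 73, 73, 72, 96, 113, 125, 123, 122, 122, 119, 113, 95, 84, 85, 81]
244 [119, 126, 132, 135, 119, 89, 72, 77, 75, 74, 61, 65, 67, 62, 63, 62, 66, 63, 64, 63, 84, 103, 116, 115, 109, 97, 89, 87, 85, 86, 87, 83]
```

Emit:
{"op": "play_rows", "data": {
  "rows": [
    [-0.01,0,0.1,0,0,0,1],
    [-0.01,0,0.2,0,0,0,1],
    [-0.01,0,0.3,0,0,0,1],
    [-0.01,0,0.4,0,0,0,0.8],
    [-0.01,0,0.48,0,0,0,0.6],
    [-0.01,0,0.53,0,0,0,0.4],
    [-0.01,0,0.54,0,0,0,0.2],
    [-0.01,0,0.54,0,0,0,0],
    [-0.01,0,0.54,0,0,0,0],
    [-0.01,0,0.54,0,0,0,0]
  ],
  "grip_force": 25
}}

```text
t: 36.95
ee_pos: [0.4643, -0.0165, 0.1508]
orientation: [-0.0, 0.996, 0.094, -0.0]
contact_force: [0.7, 5.6, -7.3]
finger_gap: 0.0157
grasp_force: 28.5
```

```bash
python3 -c "
from h import *
go(.4645+.983*.027,-.0172+.184*.027,.15,-1.386)"
```

```text
t 36.95 pos [ 0.4643 -0.0165  0.1508] F [ 0.7  5.6 -7.3] gap 0.0157 shift [0.27  0.008 0.008] turn [-0.001  0.     0.003]
```

Emit:
{"op": "play_rows", "data": {
  "rows": [
    [0.02,-0.01,0,0,0,0,0],
    [0.05,-0.01,0,0,0,0,0],
    [0.08,-0.01,0,0,0,0,0],
    [0.11,-0.01,0,0,0,0,0],
    [0.14,-0.01,0,0,0,0,0],
    [0.17,-0.01,0,0,0,0,0],
    [0.2,-0.01,0,0,0,0,0],
    [0.22,-0.01,0,0,0,0,0],
    [0.23,-0.01,0,0,0,0,0],
    [0.23,-0.01,0,0,0,0,0]
  ]
}}

```text
t: 37.95
ee_pos: [0.4868, -0.0121, 0.1508]
orientation: [0.0, 0.996, 0.094, -0.0]
contact_force: [-1.3, -4.2, -5.5]
finger_gap: 0.0157
grasp_force: 29.0
```

Emit:
{"op": "play_rows", "data": {
  "rows": [
    [0.005,0,0,0,0,0,0],
    [0.01,0,0,0,0,0,0],
    [0.015,0,0,0,0,0,0],
    [0.02,0,0,0,0,0,0],
    [0.025,0,0,0,0,0,0],
    [0.03,0,0,0,0,0,0],
    [0.035,0,0,0,0,0,0],
    [0.04,0,0,0,0,0,0],
    [0.04,0,0,0,0,0,0],
    [0.04,0,0,0,0,0,0]
  ]
}}

```text
t: 38.95
ee_pos: [0.4891, -0.0116, 0.1508]
orientation: [0.0, 0.996, 0.094, -0.002]
contact_force: [-8.0, -7.6, 1.3]
finger_gap: 0.0155
grasp_force: 30.0
```

```bash
python3 ch.py; python3 -c "
from h import *
o=ctrl.observe();print(o['contact_force'],o['ee_pos'])"
```

```text
(262, 241, 49, 15) 582.0
262 254.5 gauge at z 0.03 [0.1036 0.0161]
262 241.5 gauge at z 0.052 [ 0.105  -0.0114]
277 254.5 gauge at z 0.03 [0.0634 0.0149]
277 240.5 gauge at z 0.052 [ 0.065  -0.0166]
295 254.5 gauge at z 0.03 [0.0153 0.0136]
295 241.5 gauge at z 0.052 [ 0.0163 -0.014 ]
310 254.5 gauge at z 0.03 [-0.0249  0.0124]
310 241.5 gauge at z 0.052 [-0.0241 -0.0151]
[-8.13871426 -8.05327432  1.6340111 ] [ 0.48913779 -0.01157487  0.15080074]
```

Axial force is about 9.5 N with motion stalled and the channel's end at the fixed jaw face. Hold, a touch firmer, then let go and retreat.

Emit:
{"op": "play_rows", "data": {
  "rows": [
    [0.005,-0.005,0,0,0,0,0],
    [0.005,-0.01,0,0,0,0,0],
    [0.005,-0.01,0,0,0,0,0],
    [0.005,-0.01,0,0,0,0,0],
    [0.005,-0.01,0,0,0,0,0],
    [0.005,-0.01,0,0,0,0,0],
    [0.005,-0.01,0,0,0,0,0],
    [0.005,-0.01,0,0,0,0,0],
    [0.005,-0.01,0,0,0,0,0],
    [0.005,-0.01,0,0,0,0,0]
  ]
}}

```text
t: 40.0
ee_pos: [0.4892, -0.0114, 0.1508]
orientation: [0.001, 0.996, 0.094, -0.002]
contact_force: [-9.3, -15.8, 2.0]
finger_gap: 0.0153
grasp_force: 30.1
```

```bash
python3 -c "
from h import *
o=ctrl.observe();print(o['contact_force'],o['ee_pos'],o['t'],o['finger_gap'])"; python3 ch.py
```

```text
[ -9.31845085 -15.7545488    2.00032961] [ 0.4891702  -0.01139788  0.1507758 ] 40.0 0.015301721268332454
(262, 241, 49, 15) 580.0
262 254.5 gauge at z 0.03 [0.1036 0.0161]
262 240.5 gauge at z 0.052 [ 0.1054 -0.0154]
277 254.5 gauge at z 0.03 [0.0634 0.0149]
277 240.5 gauge at z 0.052 [ 0.065  -0.0166]
295 254.5 gauge at z 0.03 [0.0153 0.0136]
295 241.5 gauge at z 0.052 [ 0.0163 -0.014 ]
310 254.5 gauge at z 0.03 [-0.0249  0.0124]
310 241.5 gauge at z 0.052 [-0.0241 -0.0151]
```

```bash
python3 -c "
from h import *
s=snap('side');g=cv2.cvtColor(s['image'],cv2.COLOR_BGR2GRAY)
for r in (236,240,244,248,252): print(r,g[r,250:270].tolist(),g[r,304:330].tolist())
M=np.array(s['world_to_cam'])
for gx in(.105,-.025,-.031):
  for z in(.032,.064):
    P=[.5512+.983*gx-.184*.028,-.0018+.184*gx+.983*.028,z,1];q=M@P;print(gx,z,np.round([s['fx']*q[0]/q[2]+s['cx'],s['fy']*q[1]/q[2]+s['cy']],1))
"
```

```text
236 [117, 114, 107, 100, 85, 74, 79, 79, 75, 73, 78, 71, 81, 100, 115, 114, 118, 114, 116, 111] [126, 126, 124, 122, 122, 122, 125, 133, 129, 116, 97, 91, 88, 90, 101, 108, 113, 101, 73, 47, 39, 43, 45, 57, 83, 107]
240 [120, 114, 104, 90, 75, 75, 78, 73, 74, 77, 76, 71, 70, 85, 111, 116, 115, 120, 112, 107] [123, 122, 124, 123, 122, 125, 124, 138, 134, 111, 80, 76, 74, 75, 82, 96, 106, 103, 75, 56, 46, 51, 56, 69, 92, 114]
244 [117, 108, 91, 73, 75, 76, 77, 75, 82, 72, 69, 60, 59, 74, 79, 85, 91, 104, 103, 104] [109, 106, 107, 108, 107, 110, 118, 135, 130, 106, 81, 74, 77, 73, 66, 63, 61, 65, 62, 60, 61, 63, 62, 64, 64, 90]
248 [114, 97, 81, 78, 80, 83, 78, 80, 77, 75, 72, 61, 76, 93, 106, 109, 115, 117, 123, 125] [124, 124, 125, 127, 126, 127, 131, 137, 132, 102, 81, 75, 76, 72, 64, 70, 77, 79, 77, 80, 78, 77, 77, 77, 91, 101]
252 [120, 110, 81, 60, 57, 62, 64, 63, 63, 63, 58, 65, 74, 76, 90, 102, 106, 110, 105, 109] [107, 111, 108, 107, 105, 109, 111, 115, 104, 82, 59, 59, 58, 64, 53, 56, 60, 70, 77, 76, 78, 71, 75, 76, 75, 82]
0.105 0.032 [260.9 257.1]
0.105 0.064 [260.1 248.3]
-0.025 0.032 [309.8 258. ]
-0.025 0.064 [309.8 249.3]
-0.031 0.032 [312.1 258.1]
-0.031 0.064 [312.1 249.3]
```

The sliding jaw's front edge is at about column 310, where gap 130 mm predicts 309.8, with the channel flush against it. Release.

Emit:
{"op": "play_rows", "data": {
  "rows": [
    [0,0.02,0,0,0,0,0],
    [0,0.02,0,0,0,0,0.25],
    [0,0.02,0,0,0,0,0.4],
    [0,0.02,0,0,0,0,0.5],
    [0,0.02,0,0,0,0,0.6],
    [0,0.02,-0.15,0,0,0,0.6],
    [0,0.02,-0.35,0,0,0,0.6],
    [0,0.02,-0.6,0,0,0,0.6],
    [0,0.02,-0.8,0,0,0,0.6],
    [0,0.02,-1,0,0,0,0.6]
  ]
}}

```text
t: 41.1
ee_pos: [0.4918, -0.0118, 0.252]
orientation: [0.0, 0.996, 0.094, 0.0]
contact_force: [-0.6, 0.3, -0.0]
finger_gap: 0.0509
grasp_force: 0.0
```

```bash
python3 ch.py; python3 -c "
from h import *
s=snap('side');g=cv2.cvtColor(s['image'],cv2.COLOR_BGR2GRAY)
for r in (240,248): print(r,g[r,254:268].tolist(),g[r,304:330].tolist())
H=cv2.cvtColor(s['image'],cv2.COLOR_BGR2HSV);m=cv2.inRange(H,(0,0,185),(180,50,255))
for k in cv2.findContours(m,cv2.RETR_EXTERNAL,cv2.CHAIN_APPROX_NONE)[0]:
    b=cv2.boundingRect(k)
    if cv2.contourArea(k)>15 and 280<b[0]<400 and 150<b[1]<230: print(b)
o=ctrl.observe();print(o['t'],o['contact_force'],o['ee_pos'])"
```

```text
(262, 241, 49, 15) 577.5
262 254.5 gauge at z 0.03 [0.1036 0.0161]
262 241.5 gauge at z 0.052 [ 0.105  -0.0114]
277 254.5 gauge at z 0.03 [0.0634 0.0149]
277 241.5 gauge at z 0.052 [ 0.0647 -0.0126]
295 254.5 gauge at z 0.03 [0.0153 0.0136]
295 241.5 gauge at z 0.052 [ 0.0163 -0.014 ]
310 255.5 gauge at z 0.03 [-0.025   0.0163]
310 241.5 gauge at z 0.052 [-0.0241 -0.0151]
240 [77, 77, 77, 77, 78, 73, 74, 69, 73, 89, 109, 114, 121, 119] [124, 124, 121, 124, 122, 123, 128, 133, 135, 114, 85, 77, 77, 74, 86, 93, 95, 84, 81, 76, 80, 80, 85, 86, 96, 113]
248 [79, 81, 80, 77, 79, 73, 71, 62, 76, 95, 108, 111, 111, 116] [129, 127, 125, 126, 128, 130, 134, 143, 133, 104, 81, 79, 79, 68, 64, 72, 74, 78, 77, 77, 78, 80, 80, 85, 90, 96]
(342, 183, 6, 6)
41.2 [ 0.39739582 -0.59067542 -0.21070488] [ 0.4931372  -0.01184045  0.25342634]
```

```bash
python3 -c "
from h import *
print(ctrl.sign_off())"
```

```text
the job is handed in; nothing more can be done
None
```

I handed the job in at about 41 s: the casting lies flat on the pad, and the long channel sits on the caliper bed against the fixed jaw with the jaw shut on it, though the hand-in returned no verdict and one stray move swung the jaw nearly fully open before the channel went in.

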